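# Open the tester lid and hold the index plunger out

## Robot

A 7-joint arm with a two-finger parallel gripper is mounted at the origin on a cart in front of the work surface, level with it; the furniture and walls round the work are solid. World frame = base frame: x ahead of the robot, y to its left, z up, the work surface at z = 0. Lengths are in m, angles in degrees, forces in N, time in s.
With the tool pointing down it reaches from about 0.4 to 0.85 m from the base axis. Payload 4.5 kg.
Tool frame: the origin (TCP) lies at the very end of the fingers, on their centre line; the grasp point (between the pads) lies 19 mm behind it (manip.pinch_z is the distance from the TCP to the grasp point, in m); z points along the fingers, y is the line along which they close (so a half turn about z gives the same grasp; the last joint's range is limited). The gripper opens to 85 mm and grips with 20 to 120 N. Pads are 22 mm wide; open, the fingers measure 114 mm over their backs; the gripper's body (76 mm by 85 mm) begins 54 mm behind the grasp point. The pads swing forward as they close: fully open they stand 13 mm farther back than shut.
Start: joints at [67.999, 39.483, -11.15, 89.685, 9.013, 51.709, -12.324], TCP at [0.254, -0.571, 0.231] pointing down, gripper open.
Joint ranges: [-172.22, 172.22], [-26.19, 119.32], [-84.43, 86.54], [7.71, 146.69], [-57.33, 237.33], [2.42, 119.75], [-152.13, 152.13]. Speed limits (degrees/s): [147.25, 147.25, 180, 180, 180, 180, 180].

## Interface

Orientations are given as a 3x3 rotation matrix whose columns are the frame's x, y, z axes.
In Python, from bench import get_obs, viewer, ticket, manip gives the robot as it stands.
- The arm moves only by the tool jog_arm, never from a script. Its argument "commands" is a list of rows, each a list of 3 entries, a list of its own where there are three numbers: the shift along the tool's x, y, z each as a share of 0.5 m, from -1 to 1, then the turn, a rotation vector about the tool's x, y, z each as a share of pi/4 rad, from -1 to 1, then the opening, from 0 (shut) to 1 (fully open). A call has 1 to 8 rows; each row is the pose to reach, as a shift and turn from the pose commanded when the call began, along the tool's axes at that moment; what a row does not reach only later rows make up. A row lasts 1/10 s, in which the tool goes at most 50 mm and 8.59 degrees, less where a joint would pass 70% of its speed; a pose out of reach is approached as far as the arm can. A call with a number of a shift or a turn outside -1 to 1 is refused whole. A call with a gripper value outside its range is refused whole. The fingers move at their own pace and stop on an object; "squeeze" is the grip in N (left out, the last holds). Time passes only in rows, so rows that repeat a pose let the fingers close. It gives the time, the measured TCP pose, the force, the opening and the grip force at its end, in the units of the state.
- get_obs(): the state, without advancing time (a new reading comes with each control period).
- viewer.grab_frame(name): name is "scene" or "side" or "wrist"; returns a dict with "img" (384x512x3 uint8, red, green, blue), "intrinsics" (3x3 intrinsics, pixels), "eye" and "attitude" of the camera in the world. Camera axes: x right, y up, looking along -z (the intrinsics and any distortion apply to the point x, -y, -z); pixel columns grow to the right and rows downward; lengths in m; the calibration is good to about 2 mm. The wrist camera is an equidistant fisheye: a pixel r from the principal point sees the ray r / f radians off the axis. A picture is of the moment at which its call begins. There is no depth.
- ticket.sign_off(): hands the job in; it is judged then, once.
The state is a dict: "time": time; "joints": joint angles; "qvel": joint speeds; "effort": joint torques, N m; "position": TCP position; "tool_rot": TCP orientation; "force": force on the tool from outside, world axes, zero at the start; "ft_torque": the same for the moment, N m; "width": finger opening in m; "finger_force": force on a finger pad.
Only numpy, scipy, OpenCV 4.12 (cv2) and the standard library are available. Lean on these libraries where they do the work, as an engineer would, in place of code of your own. Each camera call takes 0.05 s, during which the arm holds its last target. There are 200 camera calls.

## Task

Raise the stiff lid of the grey test case (it has a black fin to grip at its front edge) until it stands open upright, about 90 degrees from shut, and let go of it so that it stays there by itself. Then grip the tall round knob of the sprung index plunger inside the case, not the flat clamp nut, pull it straight up as far as it goes so that its pin is clear of the hole in the index disc, and finish while still holding it there with the fingers, the robot touching nothing else. Leave the loose things around the case where they are.

Things in the scene. Friction and masses are not known exactly. Their poses are not given: they have to be found in the camera images.
- test_case: grey open-topped case fixed to the bench, 160 (its x) x 220 (y) x 114 mm high without lid, walls 6 mm, inner deck 50 mm above the bench; a 116 mm index disc, top 58 mm above the bench, lies inside. Origin: centre of the underside. +x points to the hinge side, away from the robot; front wall with five round sockets at -x. Place and yaw (0.12 to 0.6 rad) vary. Includes the lid
- lid_hinge (a point): middle of the lid's hinge line, fixed at the top of the far wall: 80 mm along +x and 114 mm up from the case's origin. The hinge line runs along the case's y
- lid (a joint): lid angle, rad: 0 shut, 1.57 upright (90 degrees), stop at 2.4; grows as the front edge is lifted up and over to the case's +x. Plate 10 mm thick, 0.3 kg, 169 mm from hinge to front edge, 220 mm wide, underside at hinge height when shut. Friction hinge (0.6 N m): stays where left; takes about 5 to 7 N at the fin. Starts 0 to 0.3 rad open
- lid_pull (a point): grip point in the black fin on the lid's outer face, middle of the front edge. Lid shut: 150 mm from the hinge line to the case's -x and 34 mm above it (24 mm above the lid's face). Fin 14 mm thick (case y), 24 mm long (case x), 34 mm tall; pinched by fingers closing along the case's y it pivots between the pads, so the tool can keep pointing down as the lid swings
- plunger_unit: steel bridge (92 mm along case x, 18 mm wide, top 25 mm above the deck) fixed astride the disc, with a brass bush (16 mm diameter, top 32 mm above the deck) and the sprung plunger, which belongs to it. Origin: on the plunger's axis at deck height, 48 mm to the case's +y or -y (varies) from its middle line and 8 mm to its -x; z up
- index_plunger (a joint): lift of the sprung plunger in m: 0 seated, its 6 mm pin 8 mm deep in the disc; 0.012 pulled fully up against the stop. The spring pulls it back down with about 5 N when seated and 12 N when fully up, and snaps it home when let go
- plunger_knob (a point): centre of the plunger's cylindrical black knob, 20 mm diameter, 20 mm tall, on the plunger's axis; seated it is 46 mm above the deck (96 mm above the bench), and rises with the plunger. Case walls: 56 mm from the axis to the nearer side wall, 66 mm to the front wall, 82 mm to the far wall, their top 8 mm above the seated knob's top
- clamp_nut: the other bridge, alike but with a flat, wide clamp nut (34 mm diameter, top 37 mm above the deck, a short stud on top) that is fixed; across the disc, 96 mm from the plunger. Origin on the deck on its axis. Not part of the job
- relay_board_0: loose bystander: small relay board, 50x70x21 mm, to the right of the case; origin under its centre
- test_adapter_0: loose bystander: aluminium adapter box with round sockets at its ends, 41x89x28 mm, behind the case to the left; origin under its centre
- jar_1: loose bystander: screw jar, 48 mm diameter, 34 mm high, to the right of the case; origin under its centre
- circular_plug_2: loose bystander: round metal plug standing on end, 24 mm diameter, 52 mm high, behind the case; origin under its centre
- dshell_0: loose bystander: flat metal connector shell, 61x64x16 mm, behind the case to the right; origin under its centre

How it is judged:
By the outcome, as a careful person would: the job done as asked, in the order asked, and still so for the second after the job is handed in, while the arm keeps its last pose, push and grip.
It also fails if it takes over 45 s, if anything falls off the work surface, if the arm or the gripper's body presses on something with over 40 N, if the wrist force passes 120 N, or if a joint passes its speed limit or range.

## Working session

There is one attempt and no reset: what is moved stays moved. The work goes in short steps, Python scripts to look and compute and a tool call to move; the robot and the scene stay as the last step left them, time stands still between calls to the robot, and variables do not carry over. Pictures are saved under pics/ and viewed, at most 10 in all, crops included, and the job is handed in when it is done.

Besides the shell and the picture viewer there is one more tool, called after "Emit:" by a JSON object that holds its "fn" and its "kwargs". jog_arm: Moves the arm, as the interface text tells. Its arguments: {"type":"object","properties":{"commands":{"type":"array","items":{"type":"array"}},"squeeze":{"type":"number"}},"required":["commands"]}

```bash
mkdir -p pics
python3 - <<'E'
from bench import get_obs, viewer, manip
import cv2,numpy as np
o=get_obs(); print(o, manip.pinch_z)
for n in ["scene","side"]:
    f=viewer.grab_frame(n); cv2.imwrite(f"pics/{n}0.png",f["img"][:,:,::-1]); np.savez(f"pics/{n}0.npz",**f)
    print(n,f["intrinsics"],f["eye"],f["attitude"],[k for k in f])
a=[cv2.imread(f"pics/{n}0.png") for n in ["scene","side"]]
E
```

```text
{'time': 0.0, 'joints': array([ 67.99777053,  39.53421606, -11.14426995,  89.74654029,
         9.01262436,  51.70929972, -12.32339513]), 'qvel': array([ 0.0033884 ,  0.012295  , -0.0451095 , -0.02786253, -0.05084044,
       -0.0715237 , -0.00984373]), 'effort': array([-2.69114180e-04, -5.39606595e+01, -1.26650602e+00, -1.58540404e+01,
        9.11065290e-03,  9.49803652e-03, -8.70815420e-07]), 'position': array([ 0.25327834, -0.57065188,  0.2304648 ]), 'tool_rot': array([[ 9.13939961e-01,  4.05848430e-01, -8.94404321e-04],
       [ 4.05849391e-01, -9.13938459e-01,  1.66306350e-03],
       [-1.42478796e-04, -1.88293364e-03, -9.99998217e-01]]), 'force': array([ 0.31679346,  0.11903077, -0.54768881]), 'ft_torque': array([ 0.02414246, -0.0057056 , -0.02890774]), 'finger_force': 0.0, 'width': 0.0852903975218603} 0.0187
scene [[484.93957824   0.         258.47533443]
 [  0.         484.93957824 190.35181832]
 [  0.           0.           1.        ]] [-0.106567    0.41577462  1.01086049] [[-0.63632599  0.53439648 -0.5563359 ]
 [-0.77125954 -0.42599809  0.47295279]
 [ 0.01574627  0.73003153  0.68323204]] ['img', 'intrinsics', 'eye', 'attitude']
side [[438.15014081   0.         252.38956165]
 [  0.         438.15014081 194.40068161]
 [  0.           0.           1.        ]] [ 0.50610901 -1.02082856  0.52496332] [[ 0.98873942  0.04347561 -0.143193  ]
 [-0.14790032  0.42968458 -0.89078429]
 [ 0.02280044  0.90193183  0.43127614]] ['img', 'intrinsics', 'eye', 'attitude']
```

View pics/scene0.png

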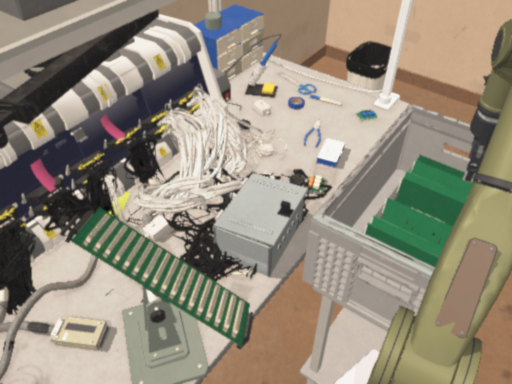

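View pics/side0.png

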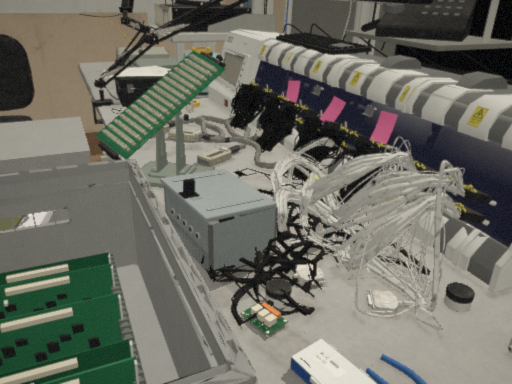

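The scene view has the case around (262,222) and its fin at (285,208). The side view has the case around (220,215) and the fin at (189,187). I'll enlarge both.

Run:
```python
import cv2,numpy as np
a=cv2.imread("pics/scene0.png")[165:280,200:325]; b=cv2.imread("pics/side0.png")[160:275,155:280]
a=cv2.resize(a,None,fx=3.2*2,fy=3.2*2,interpolation=2)[:, :]; b=cv2.resize(b,None,fx=6.4,fy=6.4,interpolation=2)
cv2.imwrite("pics/crop1.png",cv2.resize(np.hstack([a,b]),(800,368)))
cv2.imwrite("pics/cropA.png",cv2.resize(a,(625,575)))
cv2.imwrite("pics/cropB.png",cv2.resize(b,(625,575)))
```

```text
(no output)
```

View pics/cropA.png

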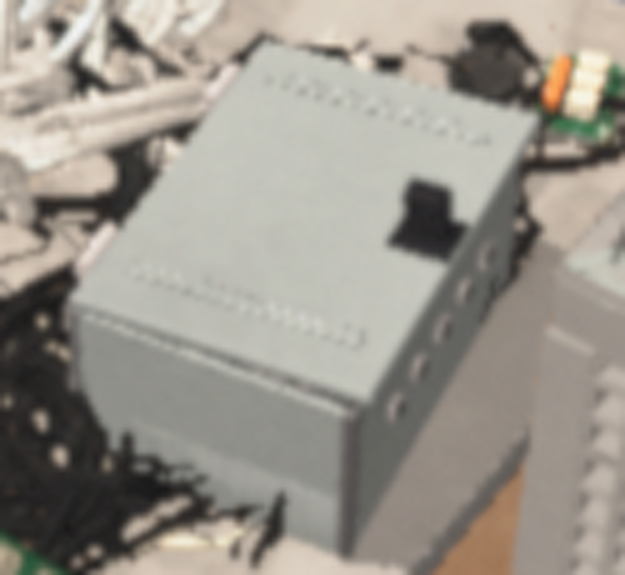

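View pics/cropB.png

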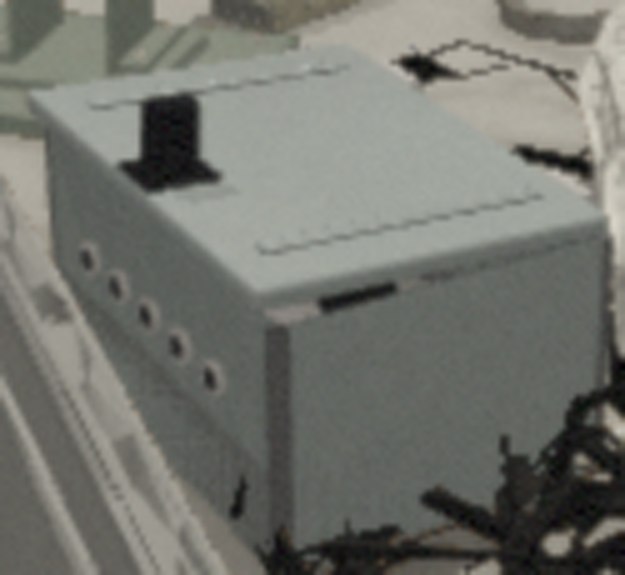

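```bash
cat > h.py <<'E'
import numpy as np
from scipy.spatial.transform import Rotation as R
def ray(f,p):
    K=f["intrinsics"]; d=np.array([(p[0]-K[0,2])/K[0,0],-(p[1]-K[1,2])/K[1,1],-1.])
    d=f["attitude"]@d; return f["eye"],d/np.linalg.norm(d)
def tri(fs,ps):
    A=np.zeros((3,3));b=np.zeros(3);L=[ray(f,p) for f,p in zip(fs,ps)]
    for e,d in L: M=np.eye(3)-np.outer(d,d);A+=M;b+=M@e
    X=np.linalg.solve(A,b); return X,[round(float(np.linalg.norm(np.cross(X-e,d)))*1e3,1) for e,d in L]
def plane(f,p,z):
    e,d=ray(f,p); return e+d*(z-e[2])/d[2]
E
python3 - <<'E'
from h import *
np.set_printoptions(precision=4,suppress=True)
fs=[np.load("pics/scene0.npz"),np.load("pics/side0.npz")]
S=lambda x,y:(200+x/5-.5,165+y/5-.5); D=lambda x,y:(155+x/5-.5,160+y/5-.5)
P={}
for n,a,b in [("FL",(354,403),(35,98)),("FR",(540,115),(260,298)),("HR",(265,40),(606,213)),("HL",(75,302),(340,45)),("fintop",(430,188),(172,97)),
  ("s_left",(398,405),(89,257)),("s_mid",(443,328),(148,314)),("s_right",(487,255),(210,378))]:
    P[n],e=tri(fs,[S(*a),D(*b)]); print(n,P[n],e)
for a,b in [("FL","FR"),("HL","HR"),("s_left","s_right"),("HL","FL"),("HR","FR")]:
    v=P[b]-P[a]; print(a,b,np.linalg.norm(v),v)
print(plane(fs[0],S(345,556),0), plane(fs[1],D(272,550),0))
E
```

```text
FL [ 0.4475 -0.097   0.1265] [1.1, 1.1]
FR [ 0.5365 -0.3032  0.1309] [0.2, 0.2]
HR [ 0.6822 -0.2318  0.1233] [0.4, 0.4]
HL [ 0.5894 -0.0345  0.1208] [0.1, 0.1]
fintop [ 0.507  -0.1945  0.1659] [0.5, 0.5]
s_left [ 0.4686 -0.1463  0.0699] [0.6, 0.6]
s_mid [ 0.4939 -0.1998  0.0693] [0.5, 0.5]
s_right [ 0.5183 -0.2542  0.0688] [0.8, 0.8]
FL FR 0.22467309840387717 [ 0.089  -0.2062  0.0044]
HL HR 0.21804885390928128 [ 0.0928 -0.1973  0.0025]
s_left s_right 0.11879901015231195 [ 0.0497 -0.1079 -0.0011]
HL FL 0.15517776354760487 [-0.1419 -0.0625  0.0057]
HR FR 0.16240600357972962 [-0.1457 -0.0714  0.0076]
[ 0.453  -0.0999  0.    ] [ 0.5397 -0.2784  0.    ]
```

Both crops show the closed lid and its fin clearly. The fin top is at scene crop (430,188) and side crop (172,97). The case yaw is about 24.6°, the origin about (0.568,-0.166), and the lid is about 0.04 rad open. The tool is already aligned, so I'm moving above the fin.

Emit:
{"fn": "jog_arm", "kwargs": {"commands": [[[0.1,-0.06,-0.05],[0,0,0],1],[[0.2,-0.12,-0.05],[0,0,0],1],[[0.3,-0.19,-0.05],[0,0,0],1],[[0.4,-0.25,-0.05],[0,0,0],1],[[0.5,-0.32,-0.05],[0,0,0],1],[[0.6,-0.38,-0.05],[0,0,0],1],[[0.7,-0.44,-0.05],[0,0,0],1],[[0.764,-0.484,-0.05],[0,0,0],1]]}}

```text
time: 0.9
position: [0.4742, -0.2404, 0.2561]
tool_rot: [[0.914, 0.406, -0.0], [0.406, -0.914, 0.0], [-0.0, -0.0, -1.0]]
force: [1.3, -0.2, 0.6]
width: 0.0853
finger_force: 0.0
```

Emit:
{"fn": "jog_arm", "kwargs": {"commands": [[[0,0,0],[0,0,0],1],[[0,0,0],[0,0,0],1]]}}

```text
time: 1.1
position: [0.474, -0.2406, 0.256]
tool_rot: [[0.912, 0.409, -0.001], [0.409, -0.912, 0.0], [-0.0, -0.001, -1.0]]
force: [-0.5, -0.5, 0.5]
width: 0.0855
finger_force: 0.0
```

Run:
```python
from bench import get_obs, viewer
import cv2,numpy as np
o=get_obs(); print(o["position"],o["tool_rot"])
out=[]
for n in ["scene","wrist"]:
    f=viewer.grab_frame(n); np.savez(f"pics/{n}1.npz",**f); out.append(f["img"][:,:,::-1])
print(f["intrinsics"],f["eye"],f["attitude"])
cv2.imwrite("pics/p1.png",cv2.resize(np.hstack(out),(800,300)))
```

```text
[ 0.47402594 -0.24062949  0.25600655] [[ 9.12359043e-01  4.09390516e-01 -6.17129151e-04]
 [ 4.09390788e-01 -9.12359041e-01  4.02772782e-04]
 [-3.98152003e-04 -6.20120380e-04 -9.99999728e-01]]
[[297.31863964   0.         259.84835717]
 [  0.         297.31863964 191.46285532]
 [  0.           0.           1.        ]] [ 0.53465612 -0.21468477  0.39868882] [[ 4.05983980e-01  8.80994872e-01  2.42950701e-01]
 [-9.13879980e-01  3.91556337e-01  1.07270764e-01]
 [-6.23893068e-04 -2.65577993e-01  9.64089177e-01]]
```

View pics/p1.png

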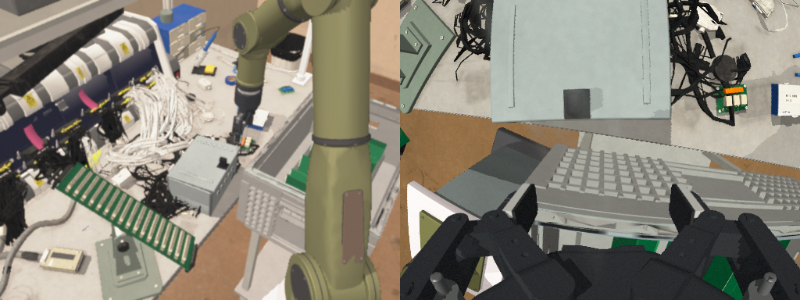

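The scene half shows the hand near the case. The wrist half shows the fin at about (577,103) in the composite, with the open fingers at the bottom. I'll refine the fin position from the wrist view.

```bash
cat >> h.py <<'E'
def fray(f,p):
    K=f["intrinsics"]; u=np.array([p[0]-K[0,2],p[1]-K[1,2]]); r=np.hypot(*u); t=r/K[0,0]
    d=np.array([np.sin(t)*u[0]/r,-np.sin(t)*u[1]/r,-np.cos(t)]); return f["eye"],f["attitude"]@d
def fplane(f,p,z):
    e,d=fray(f,p); return e+d*(z-e[2])/d[2]
E
python3 - <<'E'
from h import *; import cv2
from bench import get_obs
f=np.load("pics/wrist1.npz"); g=f["img"].max(2)
m=(g<75).astype(np.uint8); m[:, :150]=0; m[:,320:]=0; m[:60]=0; m[175:]=0
n,l,s,c=cv2.connectedComponentsWithStats(m); print([(s[i],c[i]) for i in range(1,n) if s[i][4]>100])
i=1+np.argmax(s[1:,4]); x,y,w,h=s[i][:4]
for z in (.13,.15,.166): print(z,fplane(f,c[i],z), fplane(f,(x,c[i][1]),z),fplane(f,(x+w,c[i][1]),z),fplane(f,(c[i][0],y+h),z),fplane(f,(c[i][0],y),z))
print(get_obs()["joints"])
a=np.array([fplane(f,p,.128) for p in [((492-400)*1.28,122*1.28),((670-400)*1.28,120*1.28)]]);print(a)
E
```

```text
[(array([210, 122,  33,  30, 483], dtype=int32), array([222.74120083, 142.08488613]))]
0.13 [ 0.49579326 -0.19485802  0.13      ] [ 0.4911891  -0.18402625  0.13      ] [ 0.50312534 -0.21181853  0.13      ] [ 0.48736587 -0.19839133  0.13      ] [ 0.51267601 -0.18769629  0.13      ]
0.15 [ 0.49868604 -0.19633383  0.15      ] [ 0.49442459 -0.18630834  0.15      ] [ 0.50547235 -0.21203188  0.15      ] [ 0.49088594 -0.19960414  0.15      ] [ 0.51431211 -0.18970519  0.15      ]
0.166 [ 0.50100026 -0.19751448  0.166     ] [ 0.49701298 -0.188134    0.166     ] [ 0.50734996 -0.21220256  0.166     ] [ 0.493702   -0.20057439  0.166     ] [ 0.51562099 -0.19131231  0.166     ]
[ 28.69854849  30.61637475 -10.2250996  104.09300575   7.31909315
  45.98558539 -51.39501335]
[[ 0.44234904 -0.10099183  0.128     ]
 [ 0.53309753 -0.30363361  0.128     ]]
```

Emit:
{"fn": "jog_arm", "kwargs": {"commands": [[[0.095,-0.057,0],[0,0,0],0.6],[[0.095,-0.057,0.0],[0,0,0],0.6],[[0.095,-0.057,0.08],[0,0,0],0.6],[[0.095,-0.057,0.15],[0,0,0],0.6],[[0.095,-0.057,0.2],[0,0,0],0.6],[[0.095,-0.057,0.23],[0,0,0],0.6],[[0.095,-0.057,0.23],[0,0,0],0.6]]}}

```text
time: 1.9
position: [0.503, -0.198, 0.1392]
tool_rot: [[0.915, 0.404, -0.005], [0.404, -0.915, 0.001], [-0.004, -0.003, -1.0]]
force: [-0.0, -0.6, 1.0]
width: 0.0512
finger_force: 0.0
```

Emit:
{"fn": "jog_arm", "kwargs": {"commands": [[[0,0,0],[0,0,0],0],[[0,0,0],[0,0,0],0],[[0,0,0],[0,0,0],0],[[0,0,0],[0,0,0],0],[[0,0,0],[0,0,0],0],[[0,0,0],[0,0,0],0]], "squeeze": 60}}

```text
time: 2.5
position: [0.5047, -0.1954, 0.142]
tool_rot: [[0.913, 0.408, -0.001], [0.408, -0.913, 0.001], [-0.0, -0.002, -1.0]]
force: [-3.2, 4.2, 3.8]
width: 0.0127
finger_force: 61.9
```

Emit:
{"fn": "jog_arm", "kwargs": {"commands": [[[0.01,0,-0.028],[0,0,0],0],[[0.023,0,-0.056],[0,0,0],0],[[0.039,0,-0.081],[0,0,0],0],[[0.057,0,-0.106],[0,0,0],0],[[0.077,-0.001,-0.128],[0,0,0],0],[[0.099,-0.001,-0.148],[0,0,0],0],[[0.123,-0.001,-0.166],[0,0,0],0],[[0.149,-0.001,-0.182],[0,0,0],0]]}}

```text
time: 3.3
position: [0.5678, -0.1662, 0.2306]
tool_rot: [[0.914, 0.406, -0.013], [0.406, -0.914, 0.0], [-0.011, -0.005, -1.0]]
force: [-6.6, 1.0, -8.4]
width: 0.0128
finger_force: 58.5
```

Emit:
{"fn": "jog_arm", "kwargs": {"commands": [[[0.027,0,-0.013],[0,0,0],0],[[0.055,0,-0.024],[0,0,0],0],[[0.084,0,-0.031],[0,0,0],0],[[0.114,-0.001,-0.036],[0,0,0],0],[[0.144,-0.001,-0.038],[0,0,0],0],[[0.174,-0.001,-0.038],[0,0,0],0],[[0.204,-0.002,-0.034],[0,0,0],0],[[0.23,-0.002,-0.028],[0,0,0],0]]}}

```text
time: 4.1
position: [0.6749, -0.1171, 0.2465]
tool_rot: [[0.914, 0.406, -0.008], [0.406, -0.914, 0.002], [-0.006, -0.005, -1.0]]
force: [-9.1, 3.4, 3.5]
width: 0.0128
finger_force: 58.7
```

Emit:
{"fn": "jog_arm", "kwargs": {"commands": [[[0,0,0],[0,0,0],0],[[0,0,0],[0,0,0],0],[[0,0,0],[0,0,0],0]]}}

```text
time: 4.4
position: [0.677, -0.1161, 0.246]
tool_rot: [[0.913, 0.407, -0.002], [0.407, -0.913, 0.003], [-0.001, -0.004, -1.0]]
force: [-1.0, 5.0, -1.9]
width: 0.0121
finger_force: 58.4
```

Run:
```python
from bench import get_obs, viewer
import cv2,numpy as np
out=[]
for n in ["scene","side"]:
    f=viewer.grab_frame(n); np.savez(f"pics/{n}2.npz",**f); out.append(f["img"][:,:,::-1])
a=cv2.resize(out[0][120:300,180:340],None,fx=2.5,fy=2.5,interpolation=2)
b=cv2.resize(out[1][80:260,140:300],None,fx=2.5,fy=2.5,interpolation=2)
cv2.imwrite("pics/p2.png",np.hstack([a,b]))
print(get_obs()["joints"])
```

```text
[ 10.13242135  43.76931234  -8.4913206   76.53873373   6.53694323
  60.30407599 -65.25160237]
```

View pics/p2.png

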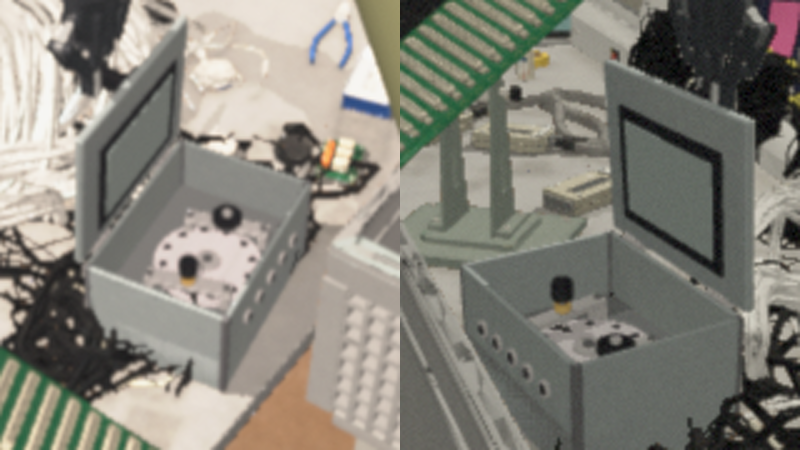

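Lid looks upright, with the knob on the +y side at scene crop (189,266) and side crop (562,289). I'll triangulate the knob and the lid's top corners.

Run:
```python
from h import *; import cv2
np.set_printoptions(precision=4,suppress=True)
fs=[np.load("pics/scene2.npz"),np.load("pics/side2.npz")]
S=lambda x,y:(180+x/2.5-.5,120+y/2.5-.5); D=lambda x,y:(140+(x-400)/2.5-.5,80+y/2.5-.5)
for n,a,b in [("topL",(80,160),(606,63)),("topR",(183,20),(752,120)),("hgL",(90,262),(614,232)),("hgR",(184,142),(742,306)),("knob",(189,266),(562,289))]:
    print(n,*tri(fs,[S(*a),D(*b)]))
for f,(x,y) in zip(fs,[S(189,266),D(562,289)]):
    x,y=int(x),int(y); g=f["img"][y-9:y+10,x-9:x+10].max(2); m=(g<60).astype(np.uint8)
    n,l,s,c=cv2.connectedComponentsWithStats(m)
    for i in range(1,n):
        if s[i][4]>20: print(s[i],c[i]+[x-9,y-9])
o=np.array([.568,-.1655]);ex=np.array([.909,.416]);ey=np.array([-.416,.909]);print("model knob",o-.008*ex+.048*ey)
```

```text
topL [ 0.5857 -0.0284  0.2723] [5.4, 5.4]
topR [ 0.6826 -0.2298  0.2796] [1.9, 1.9]
hgL [ 0.5952 -0.0414  0.1135] [0.0, 0.0]
hgR [ 0.6801 -0.2283  0.1183] [5.0, 5.0]
knob [ 0.5407 -0.1262  0.0956] [0.5, 0.5]
[ 7  7  5  7 33] [255.     226.1818]
[ 6  5  8 10 75] [204.4667 195.44  ]
model knob [ 0.5408 -0.1252]
```

Emit:
{"fn": "jog_arm", "kwargs": {"commands": [[[0,0,0],[0,0,0],0.5],[[0,0,0],[0,0,0],0.5],[[0,0,0],[0,0,0],0.5],[[0,0,0],[0,0,0],0.5],[[0,0,0],[0,0,0],0.5],[[0,0,0],[0,0,0],0.5]]}}

```text
time: 5.1
position: [0.678, -0.1188, 0.2464]
tool_rot: [[0.914, 0.406, 0.0], [0.406, -0.914, -0.0], [0.0, 0.0, -1.0]]
force: [-0.5, -1.0, -0.2]
width: 0.0427
finger_force: 0.0
```

Emit:
{"fn": "jog_arm", "kwargs": {"commands": [[[0,0,-0.05],[0,0,0],0.5],[[0,0,-0.1],[0,0,0],0.5],[[0,0,-0.14],[0,0,0],0.5],[[0,0,-0.17],[0,0,0],0.5],[[0,0,-0.17],[0,0,0],0.5]]}}

```text
time: 5.6
position: [0.6793, -0.1188, 0.3339]
tool_rot: [[0.914, 0.406, 0.005], [0.406, -0.914, -0.001], [0.005, 0.003, -1.0]]
force: [-0.7, -0.4, 0.2]
width: 0.0428
finger_force: 0.0
```

Emit:
{"fn": "jog_arm", "kwargs": {"commands": [[[-0.08,-0.03,0],[0,0,0.1],0.5],[[-0.16,-0.06,0],[0,0,0.25],0.5],[[-0.23,-0.09,0],[0,0,0.4],0.5],[[-0.256,-0.099,0],[0,0,0.55],0.5],[[-0.256,-0.099,0],[0,0,0.7],0.5],[[-0.256,-0.099,0],[0,0,0.85],0.5],[[-0.256,-0.099,0],[0,0,1],0.5],[[-0.256,-0.099,0],[0,0,1],0.5]]}}

```text
time: 6.4
position: [0.5403, -0.1252, 0.3304]
tool_rot: [[0.933, -0.36, -0.002], [-0.36, -0.933, -0.0], [-0.001, 0.001, -1.0]]
force: [1.2, 0.2, -0.6]
width: 0.0425
finger_force: 0.0
```

Emit:
{"fn": "jog_arm", "kwargs": {"commands": [[[0,0,0.03],[0,0,0.15],0.5],[[0,0,0.06],[0,0,0.3],0.5],[[0,0,0.09],[0,0,0.45],0.5],[[0,0,0.12],[0,0,0.6],0.5],[[0,0,0.15],[0,0,0.75],0.5],[[0,0,0.15],[0,0,0.9],0.5],[[0,0,0.15],[0,0,1],0.5],[[0,0,0.15],[0,0,1],0.5]]}}

```text
time: 7.2
position: [0.5405, -0.1252, 0.2555]
tool_rot: [[0.408, -0.913, -0.001], [-0.913, -0.408, -0.0], [-0.0, 0.001, -1.0]]
force: [0.0, -0.0, 0.2]
width: 0.0427
finger_force: 0.0
```

Run:
```python
from bench import get_obs, viewer
import cv2,numpy as np
o=get_obs(); print(o["position"],o["tool_rot"],o["joints"])
out=[]
for n in ["scene","side","wrist"]:
    f=viewer.grab_frame(n); np.savez(f"pics/{n}3.npz",**f); out.append(f["img"][:,:,::-1])
a=cv2.resize(out[0][120:300,180:340],(400,300),interpolation=2)
b=cv2.resize(out[1][80:260,140:300],(400,300),interpolation=2)
c=cv2.resize(out[2],(400,300),interpolation=3)
cv2.imwrite("pics/p3.png",np.vstack([np.hstack([a,b]),np.hstack([c,c*0])]))
```

```text
[ 0.54050534 -0.12516911  0.25550501] [[ 4.08024776e-01 -9.12969833e-01 -1.36632219e-03]
 [-9.12970774e-01 -4.08024913e-01 -1.89030991e-04]
 [-3.84913902e-04  1.32454156e-03 -9.99999049e-01]] [  -0.75741107   33.05503436   14.92090171  101.08535442  -10.97091174
   47.35381582 -136.59433756]
```

View pics/p3.png

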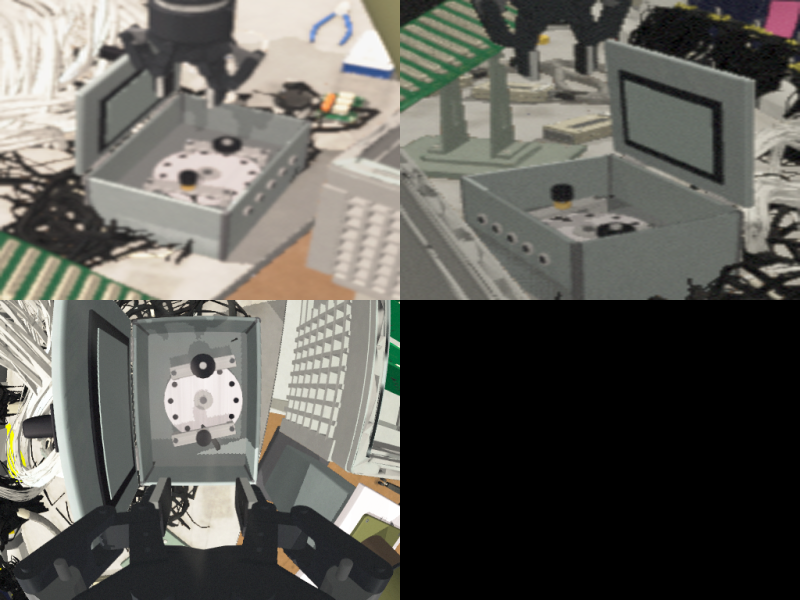

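Lid is still upright after release, and the knob is visible in the wrist view near composite (204,437). I'll refine its position.

Run:
```python
from h import *; import cv2
f=np.load("pics/wrist3.npz"); x0,y0=243,157
g=f["img"][y0:y0+36,x0:x0+36].max(2)
for t in (60,80):
    m=(g<t).astype(np.uint8); n,l,s,c=cv2.connectedComponentsWithStats(m)
    for i in range(1,n):
        if s[i][4]>30: print(t,s[i],c[i]+[x0,y0],fplane(f,c[i]+[x0,y0],.106),fplane(f,c[i]+[x0,y0],.096))
w=cv2.projectPoints if 0 else None
```

```text
80 [  9   9  15  21 252] [258.99603175 176.28571429] [ 0.54276428 -0.12646972  0.106     ] [ 0.54187887 -0.12446048  0.096     ]
```

Emit:
{"fn": "jog_arm", "kwargs": {"commands": [[[0,-0.002,0.06],[0,0,0],0.5],[[0,-0.002,0.12],[0,0,0],0.5],[[0,-0.002,0.18],[0,0,0],0.5],[[0,-0.002,0.24],[0,0,0],0.5],[[0,-0.002,0.29],[0,0,0],0.5],[[0,-0.002,0.33],[0,0,0],0.5],[[0,-0.002,0.345],[0,0,0],0.5],[[0,-0.002,0.345],[0,0,0],0.5]]}}

```text
time: 8.15
position: [0.5413, -0.1248, 0.0831]
tool_rot: [[0.407, -0.914, -0.001], [-0.914, -0.407, 0.001], [-0.001, 0.001, -1.0]]
force: [0.2, -0.1, 0.1]
width: 0.0427
finger_force: 0.0
```

Emit:
{"fn": "jog_arm", "kwargs": {"commands": [[[0,0,0],[0,0,0],0],[[0,0,0],[0,0,0],0],[[0,0,0],[0,0,0],0],[[0,0,0],[0,0,0],0],[[0,0,0],[0,0,0],0]], "squeeze": 70}}

```text
time: 8.65
position: [0.5406, -0.1261, 0.0852]
tool_rot: [[0.405, -0.914, -0.001], [-0.914, -0.405, -0.001], [0.001, 0.001, -1.0]]
force: [-3.3, -1.2, 6.1]
width: 0.0176
finger_force: 68.4
```

Emit:
{"fn": "jog_arm", "kwargs": {"commands": [[[0,0,-0.006],[0,0,0],0],[[0,0,-0.012],[0,0,0],0],[[0,0,-0.016],[0,0,0],0],[[0,0,-0.02],[0,0,0],0],[[0,0,-0.02],[0,0,0],0],[[0,0,-0.02],[0,0,0],0]]}}

```text
time: 9.25
position: [0.5406, -0.126, 0.0932]
tool_rot: [[0.405, -0.914, -0.002], [-0.914, -0.405, -0.001], [0.0, 0.003, -1.0]]
force: [-2.6, -4.6, -9.8]
width: 0.0177
finger_force: 68.6
```

Emit:
{"fn": "jog_arm", "kwargs": {"commands": [[[0,0,-0.002],[0,0,0],0],[[0,0,-0.004],[0,0,0],0],[[0,0,-0.006],[0,0,0],0],[[0,0,-0.006],[0,0,0],0],[[0,0,-0.006],[0,0,0],0]]}}

```text
time: 9.75
position: [0.5406, -0.126, 0.096]
tool_rot: [[0.405, -0.914, -0.002], [-0.914, -0.405, -0.001], [0.0, 0.003, -1.0]]
force: [-1.3, -4.7, -11.2]
width: 0.0173
finger_force: 68.6
```

Emit:
{"fn": "jog_arm", "kwargs": {"commands": [[[0,0,-0.002],[0,0,0],0],[[0,0,-0.004],[0,0,0],0],[[0,0,-0.006],[0,0,0],0],[[0,0,-0.006],[0,0,0],0],[[0,0,-0.006],[0,0,0],0]]}}

```text
time: 10.25
position: [0.5405, -0.126, 0.0975]
tool_rot: [[0.405, -0.914, -0.003], [-0.914, -0.405, -0.002], [0.0, 0.004, -1.0]]
force: [-0.0, -5.9, -24.5]
width: 0.0175
finger_force: 69.4
```

Emit:
{"fn": "jog_arm", "kwargs": {"commands": [[[0,0,0],[0,0,0],0],[[0,0,0],[0,0,0],0],[[0,0,0],[0,0,0],0],[[0,0,0],[0,0,0],0],[[0,0,0],[0,0,0],0],[[0,0,0],[0,0,0],0]]}}

```text
time: 10.85
position: [0.5405, -0.1259, 0.0975]
tool_rot: [[0.405, -0.914, -0.003], [-0.914, -0.405, -0.001], [0.0, 0.004, -1.0]]
force: [1.7, -5.3, -24.1]
width: 0.0172
finger_force: 69.4
```

Run:
```python
from bench import viewer
import cv2,numpy as np
out=[]
for n in ["scene","side","wrist"]:
    out.append(viewer.grab_frame(n)["img"][:,:,::-1])
a=cv2.resize(out[0][120:300,180:340],(400,300),interpolation=2)
b=cv2.resize(out[1][80:260,140:300],(400,300),interpolation=2)
c=cv2.resize(out[2],(400,300),interpolation=3)
d=cv2.resize(out[1][150:220,170:260],(400,300),interpolation=2)
cv2.imwrite("pics/p4.png",np.vstack([np.hstack([a,b]),np.hstack([c,d])]))
```

```text
(no output)
```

View pics/p4.png

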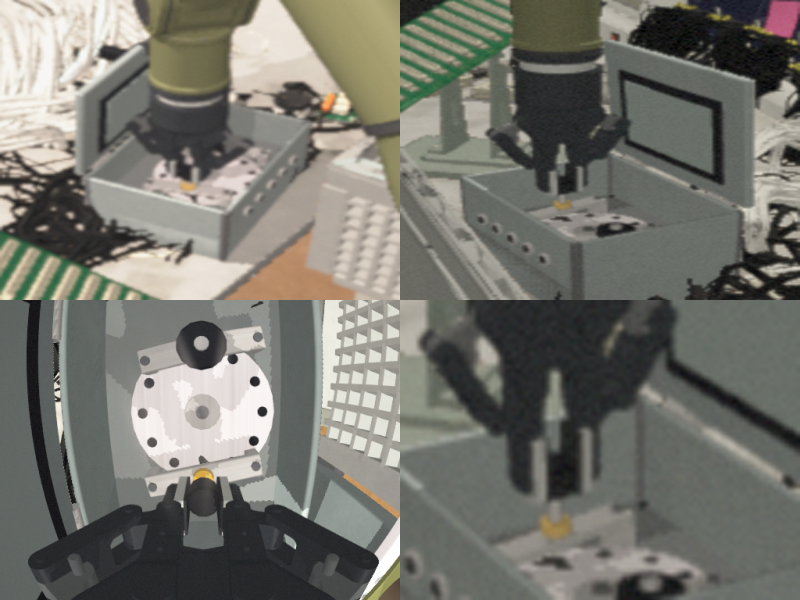

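The side views show the knob raised with its stem bare above the brass bush, and the lid upright. I'll check the clearance from the finger knuckles to the lid.

Run:
```python
from h import *
from bench import viewer,get_obs
f=viewer.grab_frame("wrist"); o=get_obs(); print(o["position"],o["force"],o["finger_force"])
for dz in (.05,.07,.09):
    for p in [(28,258),(378,268)]:
        X=fplane(f,(p[0]*1.28,p[1]*1.28),o["position"][2]+dz); print(dz,((X-o["position"])@o["tool_rot"]).round(3))
```

```text
[ 0.54050633 -0.12593421  0.09745715] [  0.13551197  -5.67055111 -24.17745428] 69.4334614276886
0.05 [-0.037 -0.122 -0.05 ]
0.05 [-0.049  0.128 -0.05 ]
0.07 [-0.015 -0.096 -0.07 ]
0.07 [-0.025  0.1   -0.07 ]
0.09 [ 0.008 -0.07  -0.09 ]
0.09 [ 0.     0.072 -0.09 ]
```

```bash
python3 -c "
from bench import ticket; print(ticket.sign_off())"
```

```text
the job is handed in; nothing more can be done
None
```

The lid stands upright by itself at about 90°, and the gripper is holding the plunger knob up against its stop (about 12 mm of lift) with no sign of contact with anything else; the job was handed in at about 11 s.

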